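# Make up a bead order at the craft stall

## Task

Make up the bracelet order: with the scoop, move every bead from the wooden stock trough into the white bowl (never pick beads out of the trough with the fingers; a bead spilled elsewhere may be picked up by hand), then lay the scoop back flat on its cork mat. Also pull the sprung strand gauge out until its white pointer line stands level with the red marker, and leave it set there; leave the sculpture, the jar and the stone alone.

Things in the scene. Friction and masses are not known exactly. Their poses are not given: they have to be found in the camera images.
- trough_in (a point): Centre of the inner floor of the wooden stock trough that holds the beads (fixed). Inside 290 x 76 mm, walls 5 mm thick, 40 mm high above the inner floor, which is 5 mm above the table. x runs along the trough, roughly away from the robot; z up. The beads start in the +x part; at least 125 mm at the -x end starts empty: room to set the scoop down.
- scoop_grip (a point): Middle of the grip of the aluminium scoop (160 g), on its cork mat at the start. x towards its open front lip, z up. The grip is a black rubber bar along x above the pan, 18 mm wide (y), 20 mm high, from 51 mm behind to 39 mm ahead of this point. Pan underside 85 mm below, lip edge 60 mm ahead, back wall 45 mm behind this point.
- scoop: The same scoop; this origin is on the pan's underside, 5 mm ahead of the grip point and 85 mm below it; x towards the lip, z up. Pan 64 mm wide outside, 58 mm inside, floor 2.5 mm thick; side and back walls reach 36 mm above the underside, the side walls end 27 mm short of the lip; a post behind the back wall carries the grip. Holds about 6 beads.
- mat_c (a point): Centre of the top of the scoop's fixed cork mat, 170 mm (x) x 120 mm (y), top 4 mm above the table.
- bowl_in (a point): Centre of the inner floor of the white ceramic order bowl (loose, 500 g): outside radius 70 mm at the foot and 80 mm at the rim, wall 4 mm, 55 mm high; this point is 5 mm above its underside.
- slide_grip (a point): Middle of the black upright tab on the strand gauge's brass carriage: 26 mm along the gauge (x), 14 mm thick (y), 44 mm tall, from 24 to 68 mm above the table; pinch it from above. The carriage pulls out towards -x (roughly to the robot). A spring (50 N/m) pulls it back, a 7 N friction brake holds it where it is let go: moving it out takes 7 to 14 N.
- slide_line (a point): End of the white pointer line on the carriage: 29 mm to the +y side of the grip tab's middle, same position along the gauge's x as the tab's middle. The carriage's top is 24 mm above the table, 34 mm wide.
- slide (a joint): How far the carriage is pulled out of the gauge, m: 0 fully in, 0.13 at the stop.
- mark_c (a point): Top of the red marker (4 x 14 mm, 26 mm tall, fixed) beside the gauge, that shows the ordered strand length; its axes are the gauge's. The gauge is set when the white pointer line stands beside it, at the same x in the gauge's axes.
- sculpture: Bystander, loose: wire figure with two ball bearings on a stone base 70 x 70 mm, 126 mm tall; origin under its centre.
- jar: Bystander, loose: amber jar, 60 mm across, 85 mm tall; origin under its centre.
- stone: Bystander, loose: white stone bound with copper wire, about 80 mm across and 60 mm tall; origin under its centre.
- bead0_c (a point): Centre of a chunky blue bead: eight-sided barrel 26 mm across and 24 mm tall with bevelled ends (14 g, glazed and slippery), z along its hole. It may be absent.
- bead1_c (a point): Centre of a chunky yellow bead: eight-sided barrel 26 mm across and 24 mm tall with bevelled ends (14 g, glazed and slippery), z along its hole. It may be absent.
- bead2_c (a point): Centre of a chunky red bead: eight-sided barrel 26 mm across and 24 mm tall with bevelled ends (14 g, glazed and slippery), z along its hole. It may be absent.
- bead3_c (a point): Centre of a chunky white bead: eight-sided barrel 26 mm across and 24 mm tall with bevelled ends (14 g, glazed and slippery), z along its hole. It may be absent.
- bead4_c (a point): Centre of a chunky green bead: eight-sided barrel 26 mm across and 24 mm tall with bevelled ends (14 g, glazed and slippery), z along its hole. It may be absent.
- bead5_c (a point): Centre of a chunky copper bead: eight-sided barrel 26 mm across and 24 mm tall with bevelled ends (14 g, glazed and slippery), z along its hole. It may be absent.
- bead6_c (a point): Centre of a chunky orange bead: eight-sided barrel 26 mm across and 24 mm tall with bevelled ends (14 g, glazed and slippery), z along its hole. It may be absent.
- bead7_c (a point): Centre of a chunky pale wood bead: eight-sided barrel 26 mm across and 24 mm tall with bevelled ends (14 g, glazed and slippery), z along its hole. It may be absent.
- bead8_c (a point): Centre of a chunky dark blue bead: eight-sided barrel 26 mm across and 24 mm tall with bevelled ends (14 g, glazed and slippery), z along its hole. It may be absent.
- bead9_c (a point): Centre of a chunky bright white bead: eight-sided barrel 26 mm across and 24 mm tall with bevelled ends (14 g, glazed and slippery), z along its hole. It may be absent.
Not all that is in view belongs to the job. Leave any turquoise or yellow look-alike of the scoop alone.

How it is judged:
By the outcome, as a careful person would: the job done as asked, in the order asked, and still so for the second after the job is handed in, with the robot touching nothing.
Of bead0, bead1, bead2, bead3, bead4, bead5, bead6, bead7, bead8, bead9 only 6 to 10 are there at a start; the rules pass over those that are not, and their reading is None.
At some moment in a run one of scoop, bowl may be knocked a few centimetres aside while the robot is not near it.
Once in a run the grip may slacken for a moment while it holds something.
It also fails if it takes over 210 s, if anything falls off the work surface, if the arm or the gripper's body presses on something with over 40 N, if the wrist force passes 120 N, or if a joint passes its speed limit or range.

## Robot

A 6-joint arm with a two-finger parallel gripper is mounted at the origin on the work surface. World frame = base frame: x ahead of the robot, y to its left, z up, the work surface at z = 0. Lengths are in mm, angles in rad, forces in N, time in s.
With the tool pointing down it reaches from about 350 to 875 mm from the base axis. Payload 4.2 kg.
Tool frame: the origin (TCP) lies midway between the tips of the shut fingers; the grasp point (between the pads) lies pinch_z behind it (pinch_z is the distance from the TCP to the grasp point, in mm); z points along the fingers, y is the line along which they close (so a half turn about z gives the same grasp; the last joint's range is limited). The gripper opens to 87 mm and grips with 3 to 60 N. Pads are 19 mm wide; open, the fingers measure 117 mm over their backs; the gripper's body (75 mm by 190 mm) begins 51 mm behind the grasp point.
Start: joints at [-0.85, 0.385, 0.008, 0, -1.194, -0.259], TCP at [278.486, -559.504, 222.55] pointing down, gripper open.
Joint ranges: [-3.14, 3.14], [-1.21, 2.06], [-1.07, 1.41], [-3.16, 2.05], [-2.99, -0.16], [-3.1, 3.1]. Speed limits (rad/s): [2.79, 2.79, 3.14, 3.14, 3.14, 3.14].

## Interface

Orientations are given as a rotation vector (axis times angle).
In Python, from plant import * gives the robot as it stands. The module is installed in compiled form; this text tells all that it offers.
- The arm moves only by the tool play_rows, never from a script. Its argument "increments" is text: rows parted by semicolons, each of 5 numbers parted by spaces: the shift along the tool's x, y, z in mm, then the turn about the tool's z in rad, then the gripper command: -1 is shut, 1 is fully open, values between are in proportion. In form: tx ty tz turn claw; .... A call has 1 to 12 rows; each row is the pose to reach, as a shift and turn from the pose commanded when the call began, along the tool's axes at that moment; what a row does not reach only later rows make up. A row lasts 1/8 s, in which the tool goes at most 62.5 mm and 10.7 degrees, less where a joint would pass 70% of its speed; a pose out of reach is approached as far as the arm can. A call with a gripper value outside its range is refused whole. The fingers move at their own pace and stop on an object; "squeeze" is the grip in N (left out, the last holds). Time passes only in rows, so rows that repeat a pose let the fingers close. It gives the time, the measured TCP pose, the force, the opening and the grip force at its end, in the units of the state.
- sense(): the state, without advancing time (a new reading comes with each control period).
- snapshot(name): name is "scene" or "side" or "wrist"; returns (picture, depth): 400x640x3 uint8, blue, green, red; 400x640 float32, mm along the optical axis (not along the pixel's ray), 0 where there is no reading.
- calibration(name): a dict with "mtx" (3x3 intrinsics, pixels), "k1" (the pictures are not rectified: a ray, as slopes to the right and down, at radius r is drawn at 1 + k1 r^2 times it, then the intrinsics apply), "R" (3x3) and "t" (3): a world point X has camera coordinates R X + t; the wrist camera has in their place "hand_eye" (4x4, takes a point from camera to tool coordinates, whose origin is the TCP and whose axes are the flange's). Camera axes: x right, y down, z forward; pixel columns grow to the right and rows downward; lengths in mm; the calibration is good to about 2 mm. A picture is of the moment at which its call begins: read the wrist's pose just before it. calibration takes no time and is no camera call.
- hand_in(): hands the job in; it is judged then, once.
The state is a dict: "clock": time; "joint_pos": joint angles; "joint_velocities": joint speeds; "tau": joint torques, N m; "ee_pos": TCP position; "tcp_rot": TCP orientation; "contact_force": force on the tool from outside, world axes, zero at the start; "torque": the same for the moment, N m; "opening": finger opening in mm; "finger_force": force on a finger pad.
Only numpy, scipy, OpenCV 4.12 (cv2) and the standard library are available. Lean on these libraries where they do the work, as an engineer would, in place of code of your own. Each camera call takes 0.05 s, during which the arm holds its last target. There are 200 camera calls.

## Working session

There is one attempt and no reset: what is moved stays moved. The work goes in short steps, Python scripts to look and compute and a tool call to move; the robot and the scene stay as the last step left them, time stands still between calls to the robot, and variables do not carry over. Pictures are saved under pics/ and viewed, at most 14 in all, crops included, and the job is handed in when it is done.

Besides the shell and the picture viewer there is one more tool, called after "Request:" as a command line: name --argument value ..., lists and objects as JSON in quotes. play_rows: Moves the arm, as the interface text tells. Its arguments: {"type":"object","properties":{"increments":{"type":"string"},"squeeze":{"type":"number"}},"required":["increments"]}

```bash
mkdir -p pics; python3 - <<'E'
from plant import *
import cv2,numpy as np
s=sense();print(s)
for n in("scene","side","wrist"):
    c=calibration(n);print(n,c)
    p,d=snapshot(n);cv2.imwrite(f"pics/{n}0.png",p);np.save(f"pics/{n}0.npy",d)
E
```

```text
{'clock': 0.0, 'joint_pos': array([-8.50382769e-01,  3.85546438e-01,  6.64442805e-03, -5.01089207e-04,
       -1.19398059e+00, -2.58590783e-01]), 'joint_velocities': array([-1.09221097e-03, -3.23267798e-04,  5.34367224e-04,  6.76349553e-04,
        4.52206054e-05, -3.59183012e-04]), 'tau': array([-6.32430310e-04, -3.90660059e+01,  1.87405998e+01,  4.21989486e+00,
        1.10384321e-02, -1.94299637e-04]), 'ee_pos': array([ 278.23936951, -558.99006735,  221.47266807]), 'tcp_rot': array([ 0.71858658, -3.05771922, -0.00323566]), 'contact_force': array([-0.2935958 ,  0.2853797 ,  0.22291815]), 'torque': array([ 0.01708748,  0.03383445, -0.04200689]), 'finger_force': 0.0, 'opening': 86.77611437727482}
scene {'mtx': array([[469.0331824 ,   0.        , 319.03737073],
       [  0.        , 469.0331824 , 198.46349788],
       [  0.        ,   0.        ,   1.        ]]), 'k1': -0.035850054777830376, 'R': array([[ 1.63566060e-02,  9.99764519e-01, -1.42607418e-02],
       [ 7.75728819e-01, -2.16875566e-02, -6.30693626e-01],
       [-6.30854390e-01, -7.46461264e-04, -7.75900884e-01]]), 't': arra
[... 313 characters left out ...]
[-0.18442185, -0.68125341, -0.70843657],
       [ 0.15526556,  0.6915552 , -0.70543888]]), 't': array([-482.2567817 ,  143.33670205, 1626.52456704])}
wrist {'mtx': array([[293.54008693,   0.        , 316.5773699 ],
       [  0.        , 293.54008693, 195.31943141],
       [  0.        ,   0.        ,   1.        ]]), 'k1': 0.005042381649814266, 'hand_eye': array([[ 1.04156277e-03, -9.56194236e-01, -2.92731103e-01,
         7.98067666e+01],
       [ 9.99999187e-01,  1.21115185e-03, -3.98094012e-04,
         3.39155274e-01],
       [ 7.35197018e-04, -2.92730451e-01,  9.56194720e-01,
        -1.62034082e+02],
       [ 0.00000000e+00,  0.00000000e+00,  0.00000000e+00,
         1.00000000e+00]])}
```

View pics/scene0.png

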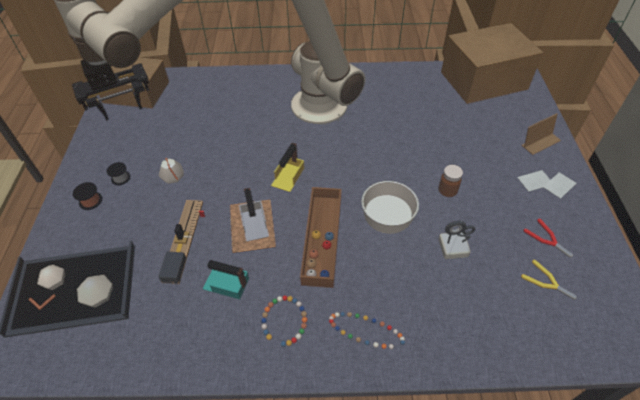

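View pics/side0.png

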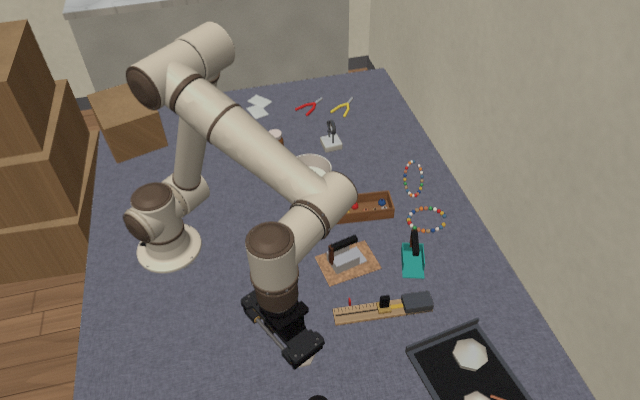

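Candidates for the scoop in the scene view: aluminium on cork (253,218), yellow (290,170) and turquoise (227,278). By the description I choose the one on cork. For the stone, there is a white wrapped one at (170,168), plus white lumps in the black tray that are only scenery. The trough is at (322,235), the bowl at (390,207) and the gauge at (183,240). Next I'll take a close crop and a first measurement.

```bash
cat > h.py <<'E'
from plant import *
import cv2,numpy as np
from scipy.spatial.transform import Rotation as Ro
def cam(n,s=None):
    c=calibration(n)
    if n=="wrist":
        T=np.eye(4);T[:3,:3]=Ro.from_rotvec(s["tcp_rot"]).as_matrix();T[:3,3]=s["ee_pos"]
        W=T@c["hand_eye"];return c,W[:3,:3],W[:3,3]
    R=np.array(c["R"]);return c,R.T,-R.T@c["t"]
def slopes(c,uv):
    K=c["mtx"];d=(np.atleast_2d(uv)-K[[0,1],2])/K[0,0];u=d.copy()
    for _ in range(6):u=d/(1+c["k1"]*(u**2).sum(1,keepdims=True))
    return np.c_[u,np.ones(len(u))]
def plane(n,uv,z,s=None):
    c,R,o=cam(n,s);r=slopes(c,uv)@R.T;return o+r*((z-o[2])/r[:,2])[:,None]
def wmap(n,d,s=None):
    c,R,o=cam(n,s);g=np.stack(np.meshgrid(np.arange(640),np.arange(400)),-1).reshape(-1,2).astype(float)
    return ((slopes(c,g)*d.reshape(-1,1))@R.T+o).reshape(400,640,3)
def proj(n,X,s=None):
    c,R,o=cam(n,s);q=(np.atleast_2d(X)-o)@R;q=q[:,:2]/q[:,2:];q=q*(1+c["k1"]*(q**2).sum(1,keepdims=True))
    return q*c["mtx"][0,0]+c["mtx"][[0,1],2]
def tool(s,dw):   # world shift -> tool axes
    return Ro.from_rotvec(s["tcp_rot"]).as_matrix().T@np.asarray(dw,float)
E
python3 - <<'E'
from h import *
p=cv2.imread("pics/scene0.png");d=np.load("pics/scene0.npy");W=wmap("scene",d)
cv2.imwrite("pics/crop1.png",cv2.resize(p[140:310,155:425],None,fx=2.9,fy=2.9,interpolation=cv2.INTER_CUBIC))
for u,v in[(200,120),(253,218),(238,232),(318,205),(321,192),(390,215),(248,205),(179,232),(202,214),(452,174),(455,245),(170,170)]:print(u,v,W[v,u].round(0))
E
```

```text
200 120 [  71. -414.    4.]
253 218 [ 505. -197.    8.]
238 232 [ 551. -237.    5.]
318 205 [460.  -9.   4.]
321 192 [429.   1.  27.]
390 215 [503. 198.   6.]
248 205 [ 528. -198.   97.]
179 232 [ 586. -385.   59.]
202 214 [ 490. -346.   12.]
452 174 [422. 377.  87.]
455 245 [631. 355.  35.]
170 170 [ 347. -457.   48.]
```

View pics/crop1.png

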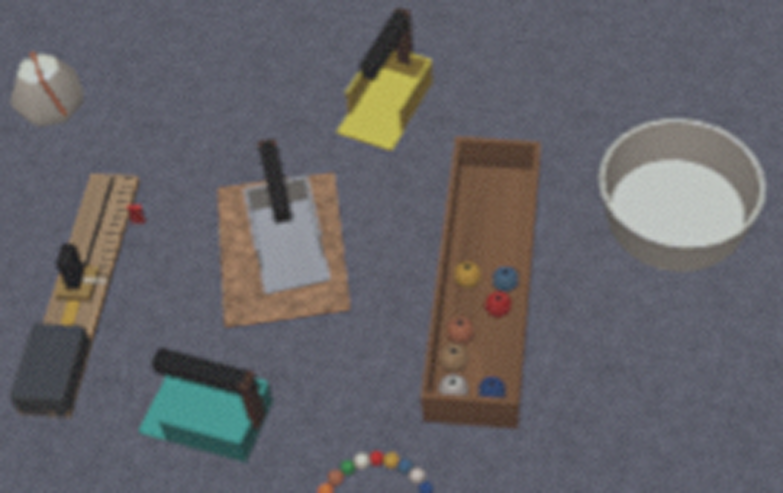

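The crop confirms the aluminium scoop on cork, grip bar from (267,145) to (283,215), lip toward the bottom of the image. There are seven beads in the trough: yellow, blue, red, copper, wood, white and dark blue. The gauge tab is at (70,265) with the white line at (95,281), and the red marker is at (137,213).

```bash
python3 - <<'E'
from h import *
p=cv2.imread("pics/scene0.png").astype(int);d=np.load("pics/scene0.npy");W=wmap("scene",d)
def C(pts): return plane("scene",[(155+(u+.5)/2.9-.5,140+(v+.5)/2.9-.5) for u,v in pts[0]],pts[1]).round(1)
print("lip",C(([(265,292),(330,280)],6)))
print("mat",C(([(218,188),(336,174),(350,308),(226,325)],4)))
print("trough rim outer",C(([(456,138),(540,142),(517,402),(424,400)],45)))
print("bar top",C(([(267,142),(283,218)],97)))
print("mark",C(([(137,208)],26)), "line",C(([(103,282)],24)),"tab",C(([(68,247)],68)))
print("gauge base",C(([(92,175),(137,178)],10)))
print("beads",C(([(468,272),(505,277),(498,302),(460,329),(454,356),(453,385),(492,388)],18)))
g=p.max(2)<50
m=g&(W[...,2]>80)&(W[...,2]<115)&(abs(W[...,0]-520)<90)&(abs(W[...,1]+200)<60)
q=W[m];print(len(q),q.mean(0),q.min(0),q.max(0));u,s,v=np.linalg.svd(q[:,:2]-q[:,:2].mean(0));print("dir",v[0],np.degrees(np.arctan2(*v[0][::-1])))
m=(W[...,2]>50)&(W[...,2]<62)&(np.hypot(W[...,0]-490,W[...,1]-198)<110);q=W[m]
A=np.c_[q[:,:2],np.ones(len(q))];a=np.linalg.lstsq(A,-(q[:,:2]**2).sum(1),rcond=None)[0];print("bowl",-a[:2]/2,np.sqrt((a[:2]**2).sum()/4-a[2]),len(q))
E
```

```text
lip [[ 581.  -211.4    6. ]
 [ 568.6 -149.5    6. ]]
mat [[ 450.4 -270.4    4. ]
 [ 435.3 -150.4    4. ]
 [ 600.  -129.     4. ]
 [ 616.3 -245.7    4. ]]
trough rim outer [[425.2 -25.8  45. ]
 [432.9  58.7  45. ]
 [728.4  25.2  45. ]
 [724.5 -55.7  45. ]]
bar top [[ 469.4 -206.2   97. ]
 [ 561.5 -184.1   97. ]]
mark [[ 491.1 -343.3   26. ]] line [[ 578. -364.   24.]] tab [[ 568.1 -388.4   68. ]]
gauge base [[ 434.5 -401.1   10. ]
 [ 439.8 -353.9   10. ]]
beads [[571.  -16.   18. ]
 [577.8  19.3  18. ]
 [606.1  11.8  18. ]
 [635.1 -24.2  18. ]
 [664.1 -29.9  18. ]
 [694.4 -31.   18. ]
 [698.4   4.   18. ]]
101 [ 519.79940031 -194.29079513   99.30725132] [ 474.70946317 -207.0113612    86.72033723] [ 558.08302419 -180.83163721  103.67182297]
dir [0.97200307 0.23496814] 13.589744478504223
bowl [496.74767367 192.73772909] 76.44217844735819 325
```

```bash
python3 - <<'E'
import plant
from h import *
print([x for x in dir(plant) if not x.startswith('__')])
try: print(plant.pinch_z)
except Exception as e: print(e)
s=sense();print(tool(s,np.array([518,-195,200])-s["ee_pos"]))
E
```

```text
['Unreachable', 'calibration', 'hand_in', 'pinch_z', 'sense', 'snapshot']
18.700000000000003
[-376.80975398  219.20146572   22.04316856]
```

Request:
play_rows --increments "-377 219 22 0.243 1;-377 219 22 0.243 1;-377 219 22 0.243 1;-377 219 22 0.243 1;-377 219 22 0.243 1;-377 219 22 0.243 1;-377 219 22 0.243 1;-377 219 22 0.243 1;-377 219 22 0.243 1"

```text
clock: 1.27
ee_pos: [518.2, -195.2, 200.2]
tcp_rot: [0.344, -3.122, -0.0]
contact_force: [0.4, -0.1, -0.5]
opening: 86.8
finger_force: 0.0
```

```bash
python3 - <<'E'
from h import *
s=sense();print(s["ee_pos"],s["tcp_rot"],s["clock"])
p,d=snapshot("wrist");np.save("pics/w1.npy",d);cv2.imwrite("pics/w1.png",p)
W=wmap("wrist",d,s)
g=(p.max(2)<60)
m=g&(W[...,2]>80)&(W[...,2]<112)&(d>0);m&=(abs(W[...,0]-515)<70)&(abs(W[...,1]+195)<40)
q=W[m];print(len(q),q.mean(0),q.min(0),q.max(0))
q=q[q[:,2]>92];u,sv,v=np.linalg.svd(q[:,:2]-q[:,:2].mean(0));print(v[0],np.degrees(np.arctan(v[0][1]/v[0][0])))
t=(q[:,:2]-q[:,:2].mean(0))@v.T;print(np.percentile(t,[1,99],axis=0),q[:,:2].mean(0),q[:,2].mean())
R=Ro.from_rotvec(s["tcp_rot"]).as_matrix();print(R[:,0])
E
```

```text
[ 518.19798638 -195.20659107  200.21628478] [ 3.44109700e-01 -3.12173258e+00 -3.39520454e-04] 1.275
1500 [ 511.85256686 -196.43634106   98.72083515] [ 466.4953909  -213.00495006   83.06817299] [ 554.21957231 -179.04662393  101.11580593]
[0.97163571 0.23648267] 13.679036965958757
[[-37.64624499  -8.27747201]
 [ 40.67780064   8.21389673]] [ 512.32450056 -196.30962718] 98.8639555086365
[-9.75989825e-01 -2.17814166e-01  9.22234229e-04]
```

View pics/w1.png

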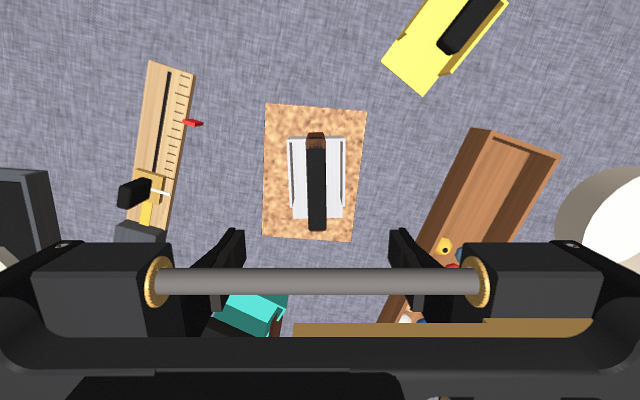

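The wrist view shows the black grip bar at (316,185), the aluminium pan around it, between the open fingers. The measured yaw is 13.5° and the bar top is at 99 mm, as expected.

Request:
play_rows --increments "-1 0 60 -0.016 1;-1 0 110 -0.016 1;-1 0 129 -0.016 1;-1 0 129 -0.016 1;-1 0 129 -0.016 -1;-1 0 129 -0.016 -1;-1 0 129 -0.016 -1;-1 0 129 -0.016 -1;-1 0 129 -0.016 -1;-1 0 129 -0.016 -1" --squeeze 50

```text
clock: 2.58
ee_pos: [519.4, -195.1, 71.6]
tcp_rot: [-0.368, 3.12, 0.0]
contact_force: [0.3, 0.6, 0.5]
opening: 35.1
finger_force: 0.0
```

Request:
play_rows --increments "0 0 0 0 -1;0 0 0 0 -1;0 0 0 0 -1;0 0 0 0 -1"

```text
clock: 3.08
ee_pos: [519.4, -195.2, 71.5]
tcp_rot: [-0.368, 3.12, 0.0]
contact_force: [-0.1, 1.2, -0.0]
opening: 17.3
finger_force: 50.0
```

Request:
play_rows --increments "0 0 -50 0 -1;0 0 -104 0 -1;-7 60 -104 0.12 -1;-13 120 -104 0.24 -1;-20 175 -104 0.34 -1;-20 206 -104 0.34 -1;-20 206 -104 0.34 -1;-20 206 -104 0.34 -1" --squeeze 60

```text
clock: 4.08
ee_pos: [490.8, 9.4, 175.4]
tcp_rot: [-0.165, -3.137, 0.0]
contact_force: [-0.3, -0.5, -1.8]
opening: 17.1
finger_force: 60.0
```

```bash
python3 - <<'E'
from h import *
s=sense();print(s["ee_pos"],s["tcp_rot"],s["clock"],s["finger_force"],s["opening"])
p,d=snapshot("wrist");np.save("pics/w2.npy",d);cv2.imwrite("pics/w2.png",p)
p2,d2=snapshot("scene");np.save("pics/s2.npy",d2);cv2.imwrite("pics/s2.png",p2)
cv2.imwrite("pics/w2s2.png",np.hstack([p,cv2.resize(p2[150:310,250:420],None,fx=2.5,fy=2.5)])[:, :])
R=Ro.from_rotvec(s["tcp_rot"]).as_matrix();print(R[:,0])
for nm,im,dd,ss in(("wrist",p,d,s),("scene",p2,d2,None)):
    W=wmap(nm,dd,ss);m=(dd>0)&(abs(W[...,2]-45)<4)&(W[...,0]>400)&(W[...,0]<760)&(abs(W[...,1])<80)
    h=cv2.cvtColor(im,cv2.COLOR_BGR2HSV);m&=(h[...,0]<20)&(h[...,1]>70)
    q=W[m];t=np.array([.9943,-.106]);n=np.array([.106,.9943]);a=(q[:,:2]-[577.8,.6])@np.c_[t,n]
    print(nm,len(q),np.percentile(a,[1,99],axis=0))
    for sg in(-1,1):
        k=(a[:,1]*sg>36)&(a[:,1]*sg<50)&(abs(a[:,0])<140)
        if k.sum()>20: print(sg,k.sum(),np.polyfit(a[k,0],a[k,1],1))
    k=(a[:,0]<-135)&(abs(a[:,1])<35);print("end",k.sum(),a[k,0].min() if k.any() else 0,a[k,0].max() if k.any() else 0)
E
```

```text
[490.82547115   9.44564873 175.40955861] [-1.64933383e-01 -3.13687983e+00  3.33126373e-04] 4.075 59.99411791563034 17.143214346220237
[-9.94486110e-01  1.04867729e-01  3.68134307e-04]
wrist 711 [[-150.1565266   -43.33539251]
 [-126.0545255    41.74005852]]
-1 79 [-3.78445557e-02 -4.61137143e+01]
1 87 [8.02411627e-03 4.04810922e+01]
end 399 -150.2089668339628 -145.331739845565
scene 335 [[-145.06577603  -42.50059667]
 [ 151.24873928   42.18601045]]
-1 133 [-1.26869823e-03 -3.99927986e+01]
1 110 [-4.17228793e-03  4.02778852e+01]
end 2 -146.2009489047807 -143.8871947086309
```

View pics/w2.png

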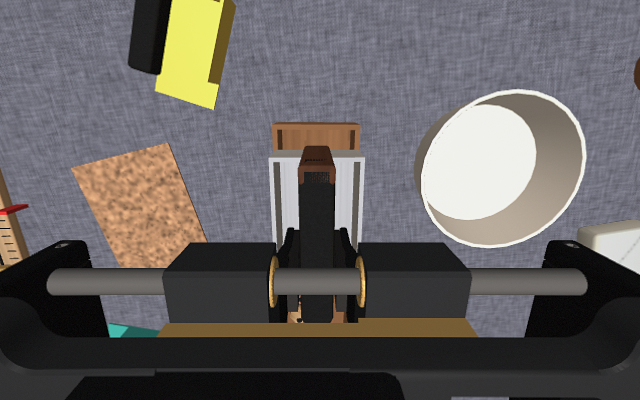

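The wrist view shows the pan (270–364) centred over the trough end (273–360), the mat at left and the bowl at (505,165). I'll lower into the empty end.

Request:
play_rows --increments "0 0 50 0 -1;0 0 85 0 -1;0 0 97 0 -1;0 0 101 0 -1;0 0 103 0 -1;0 0 103 0 -1"

```text
clock: 4.92
ee_pos: [491.6, 9.9, 73.5]
tcp_rot: [0.165, 3.135, 0.001]
contact_force: [-0.3, -0.6, -0.4]
opening: 17.3
finger_force: 60.0
```

Request:
play_rows --increments "-20 0 0 0 -1;-40 0 0 0 -1;-60 0 0 0 -1;-80 0 0 0 -1;-95 0 0 0 -1;-110 0 0 0 -1;-120 0 0 0 -1;-130 0 0 0 -1;-135 0 0 0 -1"

```text
clock: 6.05
ee_pos: [619.7, -4.4, 73.9]
tcp_rot: [-0.166, -3.124, 0.003]
contact_force: [-20.3, 7.1, 21.3]
opening: 17.6
finger_force: 60.0
```

```bash
python3 - <<'E'
from h import *
s=sense();print(s["ee_pos"],s["tcp_rot"],s["contact_force"])
p,d=snapshot("scene");q,_=snapshot("side")
cv2.imwrite("pics/s3.png",np.hstack([cv2.resize(p[180:300,285:365],None,fx=4.5,fy=4.5,interpolation=cv2.INTER_CUBIC),cv2.resize(q[180:230,330:400],(400,540),interpolation=cv2.INTER_CUBIC)]))
E
```

```text
[619.74645025  -4.4114942   73.89485472] [-1.66017535e-01 -3.12387428e+00  2.57660833e-03] [-20.2984932    7.1029543   21.27004625]
```

View pics/s3.png

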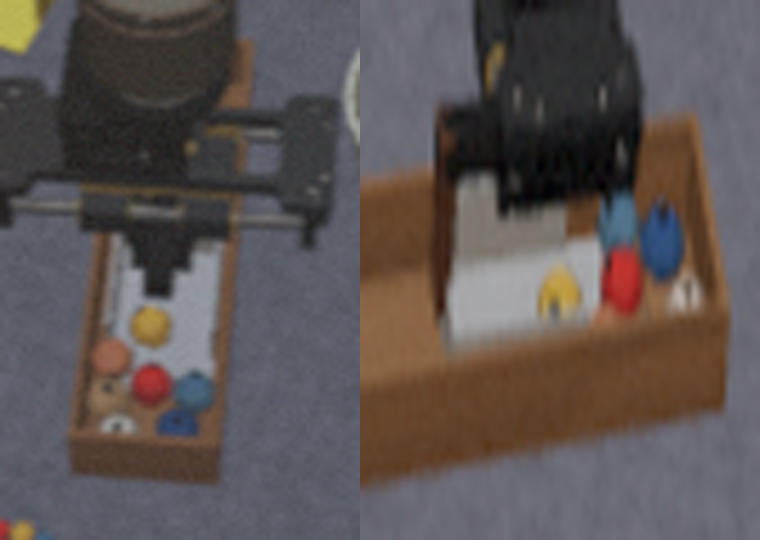

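Yellow is fully aboard, red is at the lip, and copper and blue are jammed at the sides against the end row. I'll back off a little, then push with a lateral wiggle.

Request:
play_rows --increments "18 0 -1 0 -1;10 3 -1 0 -1;4 -3 -1 0 -1;-1 3 -1 0 -1;-5 -3 -1 0 -1;-8 3 -1 0 -1;-10 -3 -1 0 -1;-13 2 -1 0 -1;-15 -2 -1 0 -1;-15 0 -1 0 -1"

```text
clock: 7.4
ee_pos: [640.2, -6.3, 73.3]
tcp_rot: [-0.166, -3.137, 0.0]
contact_force: [0.1, 0.1, -1.8]
opening: 17.1
finger_force: 60.0
```

```bash
cat > look.py <<'E'
from h import *
import sys
s=sense();print(s["ee_pos"].round(1),s["tcp_rot"].round(3),s["contact_force"].round(1),s["clock"])
p,d=snapshot("scene");q,_=snapshot("side")
cv2.imwrite(f"pics/{sys.argv[1]}.png",np.hstack([cv2.resize(p[180:300,285:365],None,fx=4.5,fy=4.5,interpolation=cv2.INTER_CUBIC),cv2.resize(q[180:230,330:400],(400,540),interpolation=cv2.INTER_CUBIC)]))
E
python3 look.py s4
```

```text
[640.2  -6.3  73.3] [-0.166 -3.137  0.   ] [ 0.1  0.1 -1.8] 7.4
```

View pics/s4.png

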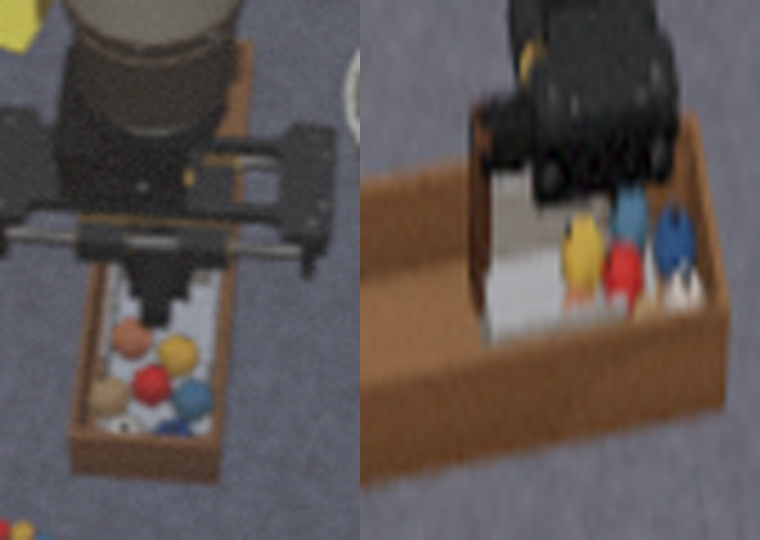

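Request:
play_rows --increments "-4 3 0 0 -1;-7 -3 0 0 -1;-9 3 0 0 -1;-11 -3 0 0 -1;-13 3 0 0 -1;-15 -3 0 0 -1;-17 3 0 0 -1;-19 -3 0 0 -1;-20 2 0 0 -1;-20 0 0 0 -1"

```text
clock: 8.75
ee_pos: [649.4, -9.5, 75.3]
tcp_rot: [-0.165, -3.114, 0.007]
contact_force: [-25.0, 6.6, 22.7]
opening: 17.8
finger_force: 60.1
```

```bash
python3 look.py s5
```

```text
[649.4  -9.5  75.3] [-0.165 -3.114  0.007] [-25.    6.6  22.7] 8.75
```

View pics/s5.png

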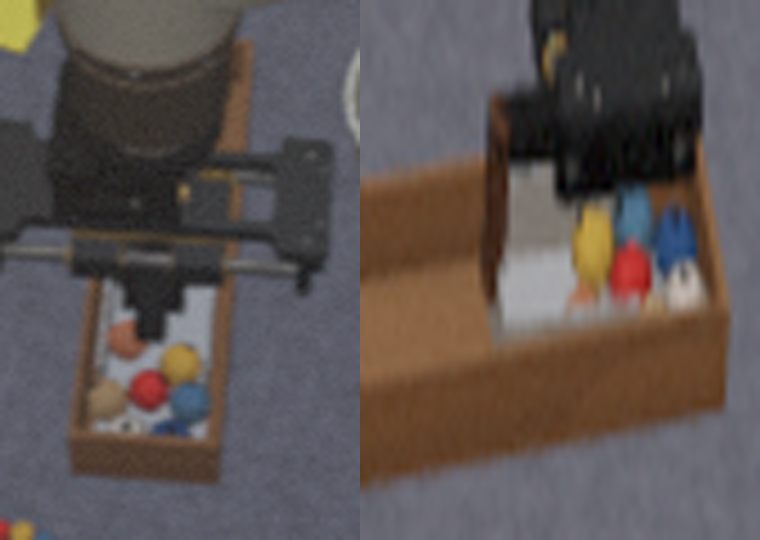

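Request:
play_rows --increments "6 0 0 0 -1;12 0 0 0 -1;16 0 -1 0 -1;20 0 -3 0 -1;22 0 -7 0 -1;23 0 -14 0 -1;23 0 -24 0 -1;23 0 -36 0 -1;23 0 -50 0 -1;23 0 -62 0 -1;23 0 -70 0 -1;23 0 -72 0 -1"

```text
clock: 10.35
ee_pos: [637.4, -5.6, 146.3]
tcp_rot: [0.165, 3.136, 0.001]
contact_force: [-0.1, -0.7, -2.8]
opening: 17.5
finger_force: 60.0
```

```bash
sed -i 's/q\[180:230,330:400\],(400,540)/q[140:230,320:400],(480,540)/' look.py; python3 look.py s6
```

```text
[637.4  -5.6 146.3] [1.650e-01 3.136e+00 1.000e-03] [-0.1 -0.7 -2.8] 10.35
```

View pics/s6.png

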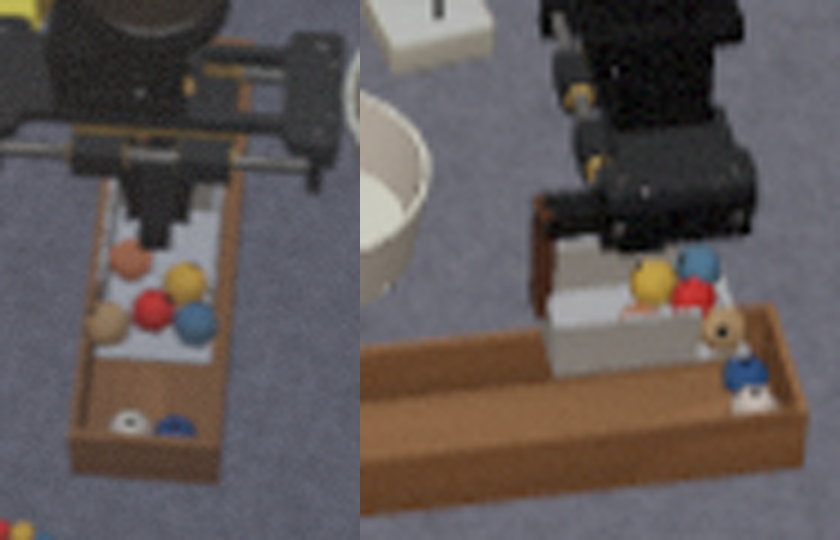

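Five beads ride in the pan: copper, yellow, red, wood and blue. White and dark blue remain at the trough's end. I'll carry them gently to behind the bowl.

Request:
play_rows --increments "1 0 0 0 -1;4 2 0 0 -1;11 6 0 0 -1;22 13 0 0 -1;36 21 0 0 -1;52 31 0 0 -1;68 40 0 0 -1;82 48 0 0 -1;94 55 0 0 -1;101 59 0 0 -1;104 61 0 0 -1;104 61 0 0 -1"

```text
clock: 11.95
ee_pos: [540.2, 66.0, 145.6]
tcp_rot: [0.165, 3.137, 0.0]
contact_force: [0.2, 1.1, -2.4]
opening: 17.6
finger_force: 60.0
```

Request:
play_rows --increments "1 0 0 0 -1;4 2 0 0 -1;11 6 0 0 -1;22 13 0 0 -1;36 21 0 0 -1;52 31 0 0 -1;68 40 0 0 -1;82 48 0 0 -1;94 55 0 0 -1;101 59 0 0 -1;104 61 0 0 -1;104 61 0 0 -1"

```text
clock: 13.45
ee_pos: [443.2, 137.6, 145.6]
tcp_rot: [0.165, 3.137, -0.0]
contact_force: [0.2, -0.3, -1.9]
opening: 17.5
finger_force: 60.0
```

Request:
play_rows --increments "1 0 0 0 -1;4 2 0 0 -1;11 6 0 0 -1;22 13 0 0 -1;36 21 0 0 -1;52 31 0 0 -1;68 40 0 0 -1;82 48 0 0 -1;94 55 0 0 -1;101 59 0 0 -1;104 61 0 0 -1;104 61 0 0 -1"

```text
clock: 14.95
ee_pos: [346.1, 209.2, 145.6]
tcp_rot: [0.165, 3.137, 0.0]
contact_force: [0.3, 0.3, -1.7]
opening: 17.4
finger_force: 60.0
```

```bash
cat > bowl.py <<'E'
from h import *
import sys
s=sense();print(s["ee_pos"].round(1),s["tcp_rot"].round(3),s["contact_force"].round(1),s["clock"],s["opening"])
p,d=snapshot("scene");q,_=snapshot("side");W=wmap("scene",d)
m=(abs(W[...,2]-55)<5)&(np.hypot(W[...,0]-497,W[...,1]-193)<130)&(p.min(2)>110);r=W[m][:,:2]
b=None;rng=np.random.default_rng(0)
for _ in range(300):
    a=r[rng.choice(len(r),3,False)];A=np.c_[a,np.ones(3)]
    try:c=np.linalg.solve(A,-(a**2).sum(1))
    except Exception:continue
    o=-c[:2]/2;R=np.sqrt(max(0,(o**2).sum()-c[2]))
    if 72<R<84:
        n=(abs(np.hypot(*(r-o).T)-R)<4).sum()
        if b is None or n>b[0]:b=(n,o,R)
print("bowl",b,len(r))
cv2.imwrite(f"pics/{sys.argv[1]}.png",np.hstack([cv2.resize(p[140:260,320:430],(495,540),interpolation=cv2.INTER_CUBIC),cv2.resize(q[120:230,280:340],(300,540),interpolation=cv2.INTER_CUBIC)]))
E
python3 bowl.py b1
```

```text
[346.1 209.2 145.6] [0.165 3.137 0.   ] [ 0.3  0.3 -1.7] 14.95 17.443520848748665
bowl (np.int64(292), array([496.50975719, 192.46440378]), np.float64(77.00137346722899)) 303
```

View pics/b1.png

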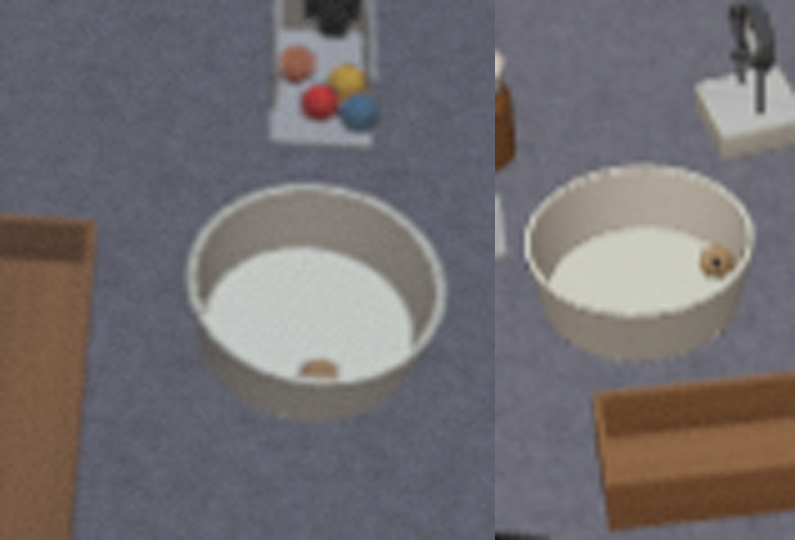

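The wood bead already dropped into the bowl, and the other four sit on the pan with the lip lined up with the bowl. Next a forward stroke and a sharp pull-back to throw them in.

Request:
play_rows --increments "0 0 4 0 -1;0 0 8 0 -1;0 0 11 0 -1;-8 0 11 0 -1;-35 0 11 0 -1;-85 0 11 0 -1;-30 0 11 0 -1;0 0 11 0 -1;0 0 11 0 -1"

```text
clock: 16.18
ee_pos: [345.4, 208.7, 134.6]
tcp_rot: [-0.163, -3.137, 0.0]
contact_force: [0.9, 1.0, -0.8]
opening: 17.2
finger_force: 60.0
```

```bash
cat > beads.py <<'E'
from h import *
def beads(n,p,d,s=None,box=(300,760,-120,300)):
    W=wmap(n,d,s);h=cv2.cvtColor(p,cv2.COLOR_BGR2HSV).astype(int);H,S,V=h[...,0],h[...,1],h[...,2]
    ok=(W[...,0]>box[0])&(W[...,0]<box[1])&(W[...,1]>box[2])&(W[...,1]<box[3])&(d>0)
    cl={"yellow":(H>18)&(H<30)&(S>120)&(V>110),"red":((H<5)|(H>174))&(S>150)&(V>90),"blue":(H>95)&(H<109)&(S>110)&(V>60),"dkblue":(H>108)&(H<122)&(S>130),"copper":(H>3)&(H<13)&(S>80)&(V>140)}
    for k,m in cl.items():
        c,_=cv2.findContours(((m&ok)*255).astype(np.uint8),0,2)
        for x in c:
            if cv2.contourArea(x)>8:
                M=np.zeros(m.shape,np.uint8);cv2.drawContours(M,[x],-1,1,-1);q=W[M>0];print(k,n,int(cv2.contourArea(x)),np.median(q,0).round(0),cv2.boundingRect(x))
if __name__=="__main__":
    s=sense();print(s["ee_pos"].round(1),s["contact_force"].round(1),s["clock"])
    for n in("scene","side"):
        p,d=snapshot(n);beads(n,p,d)
E
python3 beads.py
```

```text
[345.4 208.7 134.6] [ 0.9  1.  -0.8] 16.175
yellow scene 20 [488. 195.  27.] (387, 204, 6, 6)
yellow scene 299 [343. -97.   4.] (282, 159, 21, 32)
copper scene 17 [447. 190.  30.] (383, 192, 7, 5)
yellow side 360 [345. -82.   6.] (266, 235, 35, 19)
yellow side 21 [481. 191.  24.] (302, 173, 7, 6)
blue side 13 [702.  -6.  24.] (381, 200, 7, 5)
copper side 15 [448. 186.  26.] (294, 176, 6, 5)
```

```bash
python3 bowl.py b2
```

```text
[346.9 209.7 135.1] [1.640e-01 3.136e+00 2.000e-03] [-0.1  1.3 -1. ] 16.275 17.318397736943727
bowl (np.int64(296), array([496.49578125, 192.66555443]), np.float64(76.4283718274709)) 305
```

View pics/b2.png

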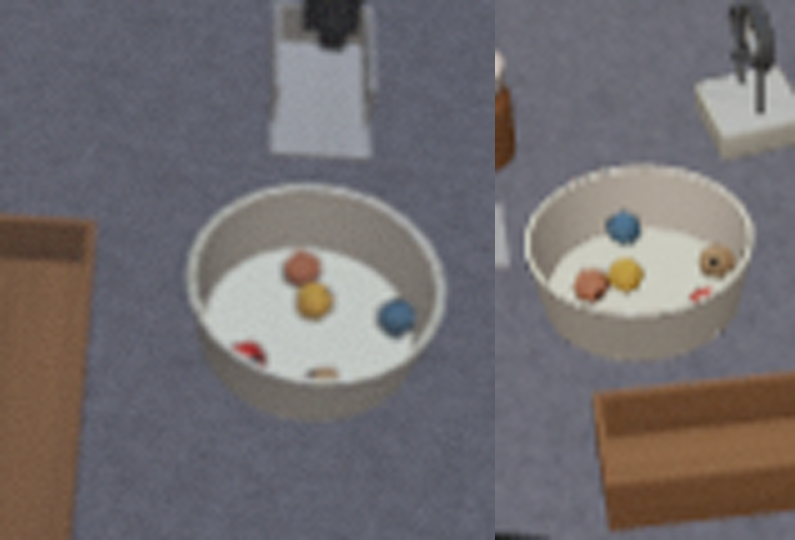

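All five beads are in the bowl and the pan is empty. Back to the trough for the remaining two.

Request:
play_rows --increments "0 0 -14 0 -1;-50 -36 -14 0 -1;-100 -73 -14 0 -1;-150 -110 -14 0 -1;-200 -146 -14 0 -1;-235 -171 -14 0 -1;-252 -183 -14 0 -1;-252 -183 -14 0 -1;-252 -183 -14 0 -1"

```text
clock: 17.5
ee_pos: [577.1, 0.6, 148.1]
tcp_rot: [-0.166, -3.136, 0.0]
contact_force: [0.3, 0.4, -1.3]
opening: 17.8
finger_force: 60.0
```

```bash
python3 - <<'E'
from h import *
s=sense();v=s["ee_pos"][:2]-[577.8,.6];print(s["ee_pos"],v@[.9943,-.106],v@[.106,.9943],Ro.from_rotvec(s["tcp_rot"]).as_matrix()[:,0],s["contact_force"])
# scoop attitude from side/wrist depth: pan floor plane & side walls
p,d=snapshot("wrist");W=wmap("wrist",d,s);L=(W-s["ee_pos"])@Ro.from_rotvec(s["tcp_rot"]).as_matrix()
# light metal pixels: bright low-sat
h=cv2.cvtColor(p,cv2.COLOR_BGR2HSV);m=(h[...,1]<40)&(h[...,2]>120)&(d>0)&(abs(L[...,1])<40)&(L[...,2]>20)&(L[...,2]<75)&(abs(L[...,0])<70)
q=L[m];print(len(q),np.percentile(q,[2,50,98],axis=0).round(1))
for z0,z1 in((20,40),(55,75)):
    k=q[(q[:,2]>z0)&(q[:,2]<z1)]
    if len(k)>30:print(z0,len(k),np.linalg.lstsq(np.c_[k[:,:2],np.ones(len(k))],k[:,2],rcond=None)[0],np.percentile(k[:,1],[1,99]))
n,dd=snapshot("scene");WS=wmap("scene",dd)
mm=(abs(WS[...,1]-(-12))<50)&(WS[...,0]>660)&(WS[...,0]<735)&(WS[...,2]>12)&(WS[...,2]<38)
hh=cv2.cvtColor(n,cv2.COLOR_BGR2HSV)
for nm,k in(("white",(hh[...,1]<70)&(hh[...,2]>130)),("blue",(hh[...,0]>98)&(hh[...,0]<125)&(hh[...,1]>90))):
    k=k&mm;q=WS[k];print(nm,len(q),q.mean(0) if len(q) else 0)
E
```

```text
[577.06282338   0.60967913 148.1382736 ] -0.7340007034634686 -0.06851676068623955 [-9.94432912e-01  1.05367033e-01  9.85373225e-04] [ 0.26107818  0.42133776 -1.25078873]
3888 [[-20.2 -30.7  30.1]
 [ 18.5  12.1  64.4]
 [ 47.6  31.9  66.2]]
20 1159 [ 2.53140780e-02 -5.44653827e-05  3.08571641e+01] [-31.27531876  32.42912683]
55 2552 [-2.38923021e-02 -1.58900649e-03  6.49843525e+01] [-28.32973665  29.56688784]
white 27 [702.53567202 -24.55572131  27.32607572]
blue 18 [706.52113659   1.7454526   28.36211989]
```

Request:
play_rows --increments "-35 0 40 0 -1;-35 0 65 0 -1;-35 0 73 0 -1;-35 0 74 0 -1;-50 0 74 0 -1;-60 0 74 0 -1;-66 0 74 0 -1;-72 0 74 0 -1;-77 0 74 0 -1;-81 0 74 0 -1;-83 0 74 0 -1;-83 0 74 0 -1"

```text
clock: 19.1
ee_pos: [660.3, -8.1, 74.5]
tcp_rot: [0.165, 3.137, 0.0]
contact_force: [0.2, 1.2, -1.3]
opening: 17.3
finger_force: 60.0
```

```bash
cat > two.py <<'E'
from h import *
s=sense();v=s["ee_pos"][:2]-[577.8,.6];print(s["ee_pos"],"along",v@[.9943,-.106],"lat",v@[.106,.9943],s["contact_force"].round(1),s["clock"])
n,dd=snapshot("scene");WS=wmap("scene",dd);hh=cv2.cvtColor(n,cv2.COLOR_BGR2HSV)
q2,d2=snapshot("side");W2=wmap("side",d2);h2=cv2.cvtColor(q2,cv2.COLOR_BGR2HSV)
t=np.array([[.9943,.106],[-.106,.9943]])
for nm,W,h in(("scene",WS,hh),("side",W2,h2)):
    A=(W[...,:2]-[577.8,.6])@t
    m=(abs(A[...,1])<40)&(A[...,0]>0)&(A[...,0]<200)&(W[...,2]>10)&(W[...,2]<s["ee_pos"][2]-10)
    k=m&(h[...,0]>98)&(h[...,0]<125)&(h[...,1]>100)
    if k.sum(): print(nm,"blue",k.sum(),A[k].mean(0).round(1),W[k][:,2].mean().round(1),W[k][:,2].max().round(1))
E
python3 two.py; python3 look.py s7
```

```text
[660.32118828  -8.12645646  74.5452451 ] along 82.97582189554501 lat 0.07053029930911947 [ 0.2  1.2 -1.3] 19.1
scene blue 18 [130.6  15.1] 33.2 36.2
side blue 27 [129.3   8. ] 30.4 41.0
[660.   -8.1  74.5] [0.165 3.137 0.   ] [ 0.5  0.1 -1.5] 19.2
```

View pics/s7.png

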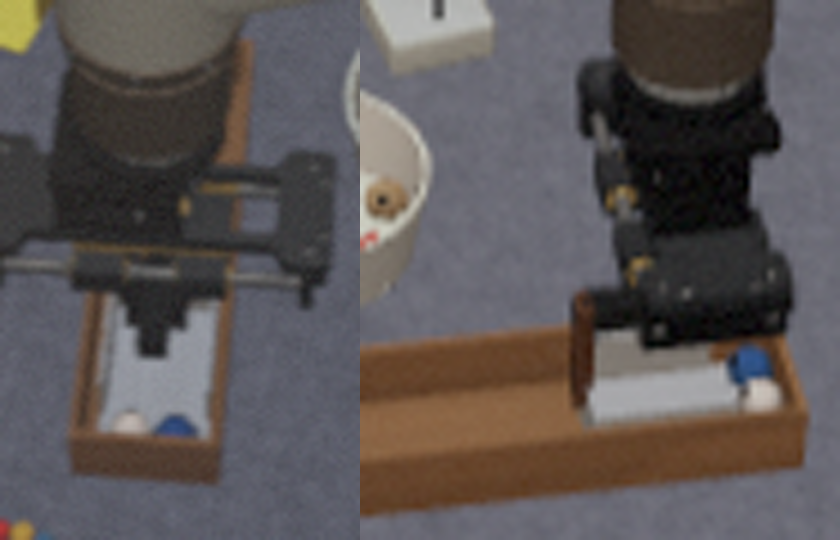

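Both remaining beads, white and dark blue, now sit on the lip. I'll lift straight up, then accelerate forward briskly so they slide back into the pan, braking gently.

Request:
play_rows --increments "1 0 -2 0 -1;1 0 -8 0 -1;1 0 -18 0 -1;1 0 -32 0 -1;1 0 -46 0 -1;1 0 -55 0 -1;1 0 -58 0 -1;1 0 -58 0 -1"

```text
clock: 20.3
ee_pos: [658.8, -8.0, 132.5]
tcp_rot: [-0.165, -3.137, -0.0]
contact_force: [-0.8, 0.2, -0.7]
opening: 17.4
finger_force: 60.0
```

```bash
python3 two.py
```

```text
[658.83340061  -7.98577045 132.52598643] along 81.4816018973828 lat 0.05270890428761099 [-0.8  0.2 -0.7] 20.3
scene blue 50 [135.3  15.6] 89.3 96.8
side blue 28 [128.    7.7] 88.3 96.9
```

Request:
play_rows --increments "-30 0 0 0 -1;-66 0 0 0 -1;-94 0 0 0 -1;-114 0 0 0 -1;-127 0 0 0 -1;-134 0 0 0 -1;-136 0 0 0 -1;-136 0 0 0 -1"

```text
clock: 21.4
ee_pos: [793.9, -22.2, 132.4]
tcp_rot: [-0.165, -3.137, 0.0]
contact_force: [0.1, -0.0, -2.4]
opening: 17.6
finger_force: 60.0
```

```bash
sed -i 's/<200)/<320)/;s/cv2.COLOR_BGR2HSV);h2/cv2.COLOR_BGR2HSV);h2/' two.py; python3 two.py
```

```text
[793.90407856 -22.21774748 132.4268647 ] along 217.2909665453251 lat 0.21934600753571942 [ 0.1 -0.  -2.4] 21.4
scene blue 56 [247.1  16. ] 89.6 97.3
side blue 34 [236.4   1.9] 76.6 95.3
```

Dark blue is now about 30 mm behind the lip. Gentle carry to the bowl.

Request:
play_rows --increments "1 0 0 0 -1;4 2 -1 0 -1;12 5 -2 0 -1;25 10 -4 0 -1;41 16 -6 0 -1;59 23 -8 0 -1;77 30 -10 0 -1;93 36 -12 0 -1;105 41 -13 0 -1;113 44 -13 0 -1;117 46 -13 0 -1;117 46 -13 0 -1"

```text
clock: 23.0
ee_pos: [682.7, 35.8, 145.5]
tcp_rot: [0.165, 3.137, -0.0]
contact_force: [-0.5, 0.0, -1.0]
opening: 17.2
finger_force: 60.0
```

Request:
play_rows --increments "1 0 0 0 -1;4 2 0 0 -1;12 5 0 0 -1;25 10 0 0 -1;41 16 0 0 -1;59 23 0 0 -1;77 30 0 0 -1;93 36 0 0 -1;105 41 0 0 -1;113 44 0 0 -1;117 46 0 0 -1;117 46 0 0 -1"

```text
clock: 24.5
ee_pos: [571.3, 93.9, 145.6]
tcp_rot: [0.165, 3.137, -0.0]
contact_force: [0.6, 0.1, -0.9]
opening: 17.5
finger_force: 60.0
```

Request:
play_rows --increments "1 0 0 0 -1;4 2 0 0 -1;12 5 0 0 -1;25 10 0 0 -1;41 16 0 0 -1;59 23 0 0 -1;77 30 0 0 -1;93 36 0 0 -1;105 41 0 0 -1;113 44 0 0 -1;117 46 0 0 -1;117 46 0 0 -1"

```text
clock: 26.0
ee_pos: [459.8, 152.0, 145.6]
tcp_rot: [0.165, 3.137, 0.0]
contact_force: [0.3, -0.0, -0.9]
opening: 17.2
finger_force: 60.0
```

Request:
play_rows --increments "1 0 0 0 -1;4 2 0 0 -1;12 5 0 0 -1;25 10 0 0 -1;41 16 0 0 -1;59 23 0 0 -1;77 30 0 0 -1;93 36 0 0 -1;105 41 0 0 -1;113 44 0 0 -1;117 46 0 0 -1;117 46 0 0 -1"

```text
clock: 27.5
ee_pos: [348.1, 210.0, 145.6]
tcp_rot: [0.165, 3.137, 0.0]
contact_force: [0.6, 0.5, -1.5]
opening: 17.5
finger_force: 60.0
```

```bash
python3 bowl.py b3; python3 - <<'E'
from h import *
s=sense();p,d=snapshot("scene");W=wmap("scene",d);h=cv2.cvtColor(p,cv2.COLOR_BGR2HSV)
R=Ro.from_rotvec(s["tcp_rot"]).as_matrix();L=(W-s["ee_pos"])@R
m=(L[...,2]>30)&(L[...,2]<60)&(abs(L[...,1])<45)&(L[...,0]<20)&(L[...,0]>-80)
print("pan: blob above floor",m.sum(),"blue",(m&(h[...,0]>98)&(h[...,0]<125)&(h[...,1]>100)).sum(), L[m].mean(0))
k=m&(h[...,1]<60)&(h[...,2]>150);print("white",k.sum(),L[k].mean(0) if k.any() else 0)
E
```

```text
[348.1 210.  145.6] [0.165 3.137 0.   ] [ 0.6  0.5 -1.5] 27.5 17.522003344401533
bowl (np.int64(293), array([496.63570036, 192.77127454]), np.float64(77.15345694712514)) 304
pan: blob above floor 179 blue 29 [-26.03210223   0.07548915  46.16280689]
white 29 [-22.39294259  -8.39208441  47.29409024]
```

Both beads are aboard and the bowl hasn't moved. Same throw as before.

Request:
play_rows --increments "0 0 4 0 -1;0 0 8 0 -1;0 0 11 0 -1;-8 0 11 0 -1;-37 0 11 0 -1;-87 0 11 0 -1;-32 0 11 0 -1;0 0 11 0 -1;0 0 11 0 -1"

```text
clock: 28.78
ee_pos: [347.3, 209.4, 134.5]
tcp_rot: [-0.163, -3.137, 0.001]
contact_force: [0.2, 0.5, -1.9]
opening: 17.5
finger_force: 60.0
```

```bash
python3 bowl.py b4; python3 - <<'E'
import cv2,numpy as np
from h import *
p,d=snapshot("scene");a=cv2.imread("pics/b4.png")
W=wmap("scene",d)
b=cv2.resize(p[150:310,140:400],(795,60+400)[:2],interpolation=cv2.INTER_CUBIC)
cv2.imwrite("pics/b4c.png",np.vstack([cv2.resize(a,(400,272)),cv2.resize(p[150:310,150:410],(400,246),interpolation=cv2.INTER_CUBIC)]))
E
```

```text
[347.3 209.4 134.5] [-1.630e-01 -3.137e+00  1.000e-03] [ 0.2  0.5 -1.9] 28.775 17.515015837512134
bowl (np.int64(285), array([496.33005894, 194.14429684]), np.float64(76.26058398090359)) 299
```

View pics/b4c.png

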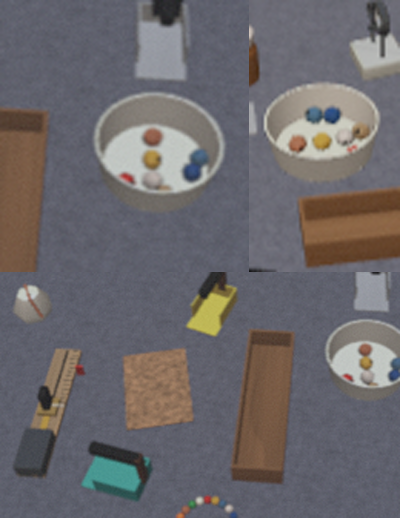

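All seven beads are in the bowl and the trough is empty. I'll return the scoop to its mat.

Request:
play_rows --increments "0 0 -40 0 -1;-30 -54 -40 -0.04 -1;-60 -108 -40 -0.08 -1;-90 -162 -40 -0.12 -1;-120 -216 -40 -0.16 -1;-150 -270 -40 -0.2 -1;-180 -324 -40 -0.241 -1;-205 -370 -40 -0.241 -1;-215 -389 -40 -0.241 -1;-215 -389 -40 -0.241 -1;-215 -389 -40 -0.241 -1"

```text
clock: 30.3
ee_pos: [520.8, -199.0, 174.4]
tcp_rot: [0.214, -3.134, -0.001]
contact_force: [0.5, 0.2, -2.1]
opening: 17.2
finger_force: 60.0
```

```bash
python3 - <<'E'
from h import *
s=sense();R=Ro.from_rotvec(s["tcp_rot"]).as_matrix();print(s["ee_pos"],R[:,0],np.degrees(np.arctan2(-R[1,0],-R[0,0])))
p,d=snapshot("side");W=wmap("side",d);h=cv2.cvtColor(p,cv2.COLOR_BGR2HSV)
for n in("scene","wrist"):
    p,d=snapshot(n);W=wmap(n,d,s);h=cv2.cvtColor(p,cv2.COLOR_BGR2HSV)
    m=(abs(W[...,2]-4)<8)&(abs(W[...,0]-525)<130)&(abs(W[...,1]+200)<90)&(h[...,0]<22)&(h[...,1]>60)&(d>0)
    q=W[m][:,:2];print(n,len(q),q.min(0),q.max(0),cv2.minAreaRect(q.astype(np.float32)))
E
```

```text
[ 520.79193531 -198.96794941  174.36294919] [-9.90743343e-01 -1.35747374e-01  5.27117065e-04] 7.801840232525881
scene 1588 [ 432.28999471 -270.25838534] [ 616.93184073 -132.53555882] ((526.1777954101562, -200.4344024658203), (173.53871154785156, 119.28670501708984), 7.96351957321167)
wrist 5437 [ 433.45919997 -272.15206034] [ 611.11977604 -130.86582281] ((522.4757690429688, -201.24159240722656), (163.69985961914062, 120.64359283447266), 7.95936393737793)
```

Request:
play_rows --increments "0 -1 50 0 -1;0 -1 88 0 -1;0 -1 98 0 -1;0 -1 101 0 -1;0 -1 103 0 -1;0 -1 103 0 -1;0 -1 103 0 -1;0 -1 103 0 -0.3;0 -1 103 0 0;0 -1 103 0 0.3;0 -1 103 0 0.3;0 -1 103 0 0.3"

```text
clock: 31.95
ee_pos: [521.3, -200.6, 71.6]
tcp_rot: [-0.213, 3.134, -0.0]
contact_force: [0.8, -0.6, -0.4]
opening: 54.6
finger_force: 0.0
```

Request:
play_rows --increments "0 0 0 0 0.4;0 0 0 0 0.4;0 0 -30 0 0.4;0 0 -80 0 0.4;0 0 -120 0 0.4;0 0 -150 0 0.4;0 0 -150 0 0.4"

```text
clock: 32.83
ee_pos: [522.7, -200.8, 224.4]
tcp_rot: [-0.213, 3.128, -0.002]
contact_force: [0.6, -1.0, -1.5]
opening: 60.9
finger_force: 0.0
```

```bash
python3 - <<'E'
from h import *
s=sense();print(s["ee_pos"],s["opening"],s["clock"])
p,d=snapshot("wrist");W=wmap("wrist",d,s)
m=(p.max(2)<60)&(W[...,2]>80)&(W[...,2]<112)&(d>0)&(abs(W[...,0]-515)<70)&(abs(W[...,1]+198)<40)
q=W[m];q=q[q[:,2]>92];v=np.linalg.svd(q[:,:2]-q[:,:2].mean(0))[2];print("bar",q.mean(0),np.degrees(np.arctan(v[0][1]/v[0][0])),np.linalg.lstsq(np.c_[q[:,:2],np.ones(len(q))],q[:,2],rcond=None)[0])
# gauge, scene+wrist
for n in("scene","wrist"):
    if n=="scene":p,d=snapshot(n)
    W=wmap(n,d,s);h=cv2.cvtColor(p,cv2.COLOR_BGR2HSV)
    B=(abs(W[...,0]-530)<130)&(W[...,1]<-310)&(W[...,1]>-430)&(d>0)
    r=B&((h[...,0]<6)|(h[...,0]>172))&(h[...,1]>140);print(n,"red",r.sum(),W[r].mean(0),W[r&(W[...,2]>20)].mean(0))
    k=B&(p.max(2)<70)&(W[...,2]>58)&(W[...,2]<75);print("tab top",k.sum(),W[k].mean(0),W[k].min(0),W[k].max(0))
    w=B&(h[...,1]<50)&(h[...,2]>170)&(abs(W[...,2]-24)<12);print("white",w.sum(),W[w].mean(0) if w.any() else 0)
    g=B&(h[...,0]>8)&(h[...,0]<25)&(h[...,1]>50)&(W[...,2]>2)&(W[...,2]<22)
    print("gauge",cv2.minAreaRect(W[g][:,:2].astype(np.float32)))
E
```

```text
[ 522.65670399 -200.8249114   224.39628358] 60.90149637929132 32.825
bar [ 513.55656291 -201.097322     98.90886341] 8.39574749179587 [ 3.40343244e-03 -1.22461285e-02  9.46983447e+01]
scene red 16 [ 491.54279102 -346.45832482   19.65992165] [ 490.68801346 -347.40267964   23.79616641]
tab top 48 [ 579.76308007 -388.17317198   67.02840207] [ 565.24034739 -394.58805854   59.22688276] [ 591.65589701 -381.89092976   72.40323936]
white 2 [ 577.11839021 -376.37498677   27.62281971]
gauge ((533.1976318359375, -385.63946533203125), (52.75346755981445, 200.31236267089844), 85.53399658203125)
wrist red 0 [nan nan nan] [nan nan nan]<stdin>:11: RuntimeWarning: Mean of empty slice.
  ret = um.true_divide(
<stdin>:12: RuntimeWarning: Mean of empty slice.
Traceback (most recent call last):
ValueError: zero-size array to reduction operation minimum which has no identity
```

The scoop lies flat on the mat. Now hover over the gauge.

Request:
play_rows --increments "-10 -60 0 0.1 0.4;-20 -120 10 0.18 0.4;-25 -170 25 0.22 0.4;-30 -193 33 0.22 0.4;-30 -193 33 0.22 0.4;-30 -193 33 0.22 0.4"

```text
clock: 33.67
ee_pos: [576.6, -387.1, 187.4]
tcp_rot: [-0.132, -3.137, -0.001]
contact_force: [-0.6, 0.5, 0.3]
opening: 60.9
finger_force: 0.0
```

```bash
cat > gauge.py <<'E'
from h import *
import sys
s=sense();R=Ro.from_rotvec(s["tcp_rot"]).as_matrix();print(s["ee_pos"].round(1),s["opening"],np.degrees(np.arctan2(-R[1,0],-R[0,0])))
p,d=snapshot("wrist");cv2.imwrite(f"pics/{sys.argv[1]}.png",p);np.save(f"pics/{sys.argv[1]}.npy",d)
W=wmap("wrist",d,s);h=cv2.cvtColor(p,cv2.COLOR_BGR2HSV)
B=(abs(W[...,0]-530)<130)&(W[...,1]<-310)&(W[...,1]>-430)&(d>0)
r=B&((h[...,0]<6)|(h[...,0]>172))&(h[...,1]>140)
print("red top",np.median(W[r&(W[...,2]>22)],0) if r.any() else 0)
k=B&(p.max(2)<70)&(W[...,2]>60)&(W[...,2]<75)
if k.any():print("tab top",k.sum(),W[k].mean(0),cv2.minAreaRect(W[k][:,:2].astype(np.float32)))
w=B&(h[...,1]<50)&(h[...,2]>190)&(abs(W[...,2]-24)<8);q=W[w];print("white",w.sum(),q.mean(0),q.min(0),q.max(0))
g=B&(h[...,0]>8)&(h[...,0]<25)&(h[...,1]>50)&(W[...,2]>2)&(W[...,2]<22);print("gauge",cv2.minAreaRect(W[g][:,:2].astype(np.float32)))
E
python3 gauge.py g1
```

```text
[ 576.6 -387.1  187.4] 60.94837976838066 -4.811526878278485
red top [ 490.08041008 -346.23219057   26.29999291]
tab top 317 [ 573.68680402 -390.66828833   67.54695687] ((574.2669677734375, -390.74639892578125), (12.134628295898438, 24.18814468383789), 84.92455291748047)
white 54 [ 577.19497059 -371.88401757   25.68530769] [ 575.37853559 -382.39596672   24.25776448] [ 579.33655644 -361.91086006   27.86562326]
gauge ((533.2169799804688, -387.00177001953125), (49.942996978759766, 195.58529663085938), 84.87788391113281)
```

View pics/g1.png

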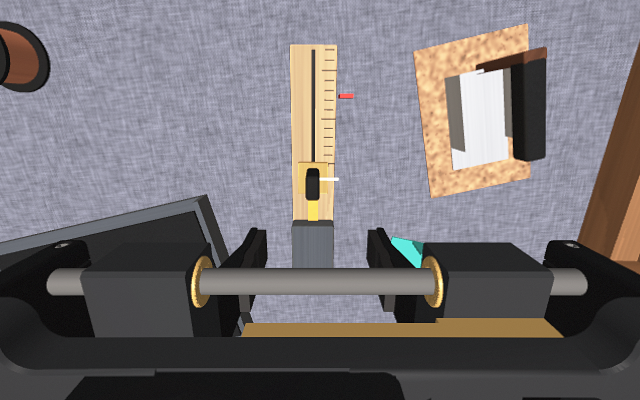

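The view shows the tab at (313,183), the white line ending at (338,180) and the red marker at (346,96). The measured pull needed is 89 mm.

Request:
play_rows --increments "1 -4 60 -0.005 0.4;1 -4 115 -0.005 0.4;1 -4 145 -0.005 0.4;1 -4 154 -0.005 0.4;1 -4 154 -0.005 0.4;1 -4 154 -0.005 -1;1 -4 154 -0.005 -1;1 -4 154 -0.005 -1;1 -4 154 -0.005 -1;1 -4 154 -0.005 -1;1 -4 154 -0.005 -1;1 -4 154 -0.005 -1" --squeeze 45

```text
clock: 35.22
ee_pos: [575.8, -391.5, 34.5]
tcp_rot: [-0.125, -3.139, -0.001]
contact_force: [-0.2, 1.6, 0.4]
opening: 13.8
finger_force: 45.0
```

```bash
python3 - <<'E'
from h import *
s=sense();print(s["ee_pos"],s["opening"],s["finger_force"],s["contact_force"])
E
```

```text
[ 575.75200264 -391.46208377   34.51285083] 13.825717568777044 44.992541363462806 [-0.16807114  1.59221081  0.36848272]
```

Request:
play_rows --increments "10 0 0 0 -1;25 0 0 0 -1;40 0 0 0 -1;55 0.5 0 0 -1;68 0.6 0 0 -1;79 0.7 0 0 -1;86 0.8 0 0 -1;88 0.8 0 0 -1;88 0.8 0 0 -1;88 0.8 0 0 -1"

```text
clock: 36.48
ee_pos: [492.9, -384.1, 34.5]
tcp_rot: [0.123, 3.13, -0.004]
contact_force: [10.8, 1.3, -7.3]
opening: 13.8
finger_force: 45.0
```

```bash
cat > g2.py <<'E'
from h import *
s=sense();print(s["ee_pos"],s["opening"],s["finger_force"],s["contact_force"])
g=np.array([.996,-.089]);print("moved",([575.75,-391.46]-s["ee_pos"][:2])@g)
for n in("wrist","scene","side"):
    p,d=snapshot(n);W=wmap(n,d,s);h=cv2.cvtColor(p,cv2.COLOR_BGR2HSV)
    B=(abs(W[...,0]-500)<70)&(W[...,1]<-330)&(W[...,1]>-385)&(d>0)
    r=B&((h[...,0]<6)|(h[...,0]>172))&(h[...,1]>130)&(W[...,2]>21)
    w=B&(h[...,1]<55)&(h[...,2]>170)&(abs(W[...,2]-24)<7)
    a=W[r][:,:2]@g;b=W[w][:,:2]@g
    if len(a) and len(b):print(n,len(a),len(b),"red",np.median(a),a.min(),a.max(),"line",np.median(b),b.min(),b.max(),"still to pull",(b.min()+b.max())/2-(a.min()+a.max())/2,np.median(b)-np.median(a))
    else:print(n,len(a),len(b))
E
python3 g2.py
```

```text
[ 492.87456856 -384.0538248    34.52199593] 13.754720853668019 45.00961937941611 [10.77701609  1.25557824 -7.25115574]
moved 83.20307930877891
wrist 204 104 red 516.9822778793584 515.343547181281 520.1324922036483 line 523.9747154884399 522.4211750133088 526.3650284139138 still to pull 6.655082021146654 6.992437609081435
scene 6 0
side 0 0
```

Request:
play_rows --increments "3 0 0 0 -1;5 0 0 0 -1;6.5 0 0 0 -1;6.5 0 0 0 -1;6.5 0 0 0 -1"

```text
clock: 37.25
ee_pos: [486.9, -383.5, 34.5]
tcp_rot: [0.123, 3.129, -0.004]
contact_force: [11.4, 2.6, -6.4]
opening: 13.6
finger_force: 45.0
```

```bash
python3 g2.py
```

```text
[ 486.94993761 -383.54477082   34.54779335] 13.631329968065234 45.0120407436043 [11.37905274  2.6283905  -6.37481653]
moved 89.1493175370386
wrist 187 90 red 516.5747416542786 515.3991237610983 519.7608022568897 line 518.142145361215 516.6673923414526 520.0862410636662 still to pull 0.7968536935653674 1.5674037069363749
scene 6 0
side 0 0
```

Request:
play_rows --increments "1 0 0 0 -1;1 0 0 0 -1;-1 0 0 0 -1;-2 0 0 0 -1;-2 0 0 0 -1"

```text
clock: 38.02
ee_pos: [486.1, -383.4, 34.5]
tcp_rot: [0.124, 3.134, -0.001]
contact_force: [5.6, 2.1, -3.3]
opening: 13.6
finger_force: 45.0
```

```bash
python3 g2.py
```

```text
[ 486.14726504 -383.40887378   34.52679051] 13.625457394940565 45.00068139284849 [ 5.64462448  2.11773015 -3.28502965]
moved 89.96087425745186
wrist 190 93 red 517.0702384593492 515.4227150450423 520.4375264048866 line 517.1786405385749 515.628287427785 519.3095351449389 still to pull -0.4612094386025092 0.10840207922569789
scene 7 0
side 0 0
```

Level to within 0.5 mm, and the pull force is relaxed. Release, rise and recheck.

Request:
play_rows --increments "0 0 0 0 -0.3;0 0 0 0 0;0 0 0 0 0;0 0 0 0 0;0 0 -40 0 0;0 0 -90 0 0;0 0 -140 0 0;0 0 -155 0 0;0 0 -155 0 0;0 0 -155 0 0"

```text
clock: 39.42
ee_pos: [482.6, -382.9, 187.5]
tcp_rot: [-0.125, -3.136, -0.003]
contact_force: [-0.8, 0.3, -0.9]
opening: 43.5
finger_force: 0.0
```

```bash
python3 g2.py; python3 beads.py; python3 bowl.py z; python3 - <<'E'
from h import *
p,d=snapshot("scene");W=wmap("scene",d)
m=(p.max(2)<60)&(W[...,2]>85)&(W[...,2]<110)&(abs(W[...,0]-515)<80)&(abs(W[...,1]+198)<50);print("scoop bar",m.sum(),W[m].mean(0))
for nm,u,v in(("jar",452,174),("sculpt",455,245),("stone",170,170)):print(nm,W[v,u].round(0))
E
```

```text
[ 482.5835204  -382.87573917  187.46052344] 43.506144647597935 0.0 [-0.79295043  0.28208395 -0.91429987]
moved 93.55781289832615
wrist 47 51 red 517.1180926051481 515.9290712582186 519.7462960053413 line 517.3057533324264 516.1671395937628 518.8720751090307 still to pull -0.3180762803832522 0.18766072727828487
scene 8 0
side 5 0
[ 482.9 -383.2  187.7] [ 0.4 -0.2  1.2] 39.575
yellow scene 23 [491. 189.  28.] (385, 204, 6, 6)
yellow scene 307 [341. -97.   5.] (282, 159, 21, 32)
dkblue scene 11 [525. 240.  29.] (404, 214, 6, 5)
copper scene 13 [461. 192.  28.] (384, 197, 7, 5)
yellow side 363 [346. -83.   6.] (266, 235, 35, 18)
yellow side 20 [483. 182.  24.] (303, 174, 7, 6)
blue side 15 [522. 231.  25.] (311, 164, 6, 5)
copper side 19 [457. 187.  24.] (296, 175, 7, 6)
[ 483.3 -383.3  188.3] [-1.240e-01 -3.137e+00 -1.000e-03] [ 0.4  0.2 -0.7] 39.675 43.63796807733796
bowl (np.int64(290), array([495.82319282, 193.17609165]), np.float64(77.11908157469733)) 301
scoop bar 155 [ 520.86811732 -198.27253276   98.91092485]
jar [426. 376.  91.]
sculpt [628. 357.  32.]
stone [ 349. -456.   51.]
```

```bash
python3 -c "
from plant import *
print(hand_in())"
```

```text
the job is handed in; nothing more can be done
None
```

I handed the job in at about 40 s on the robot's clock: all seven beads are in the white bowl, the scoop is flat on its cork mat, and the gauge line is within about 0.5 mm of the red marker. The sculpture, jar and stone were not touched.

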